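# Load a spray-out panel into the colour reader

## Robot

A 6-joint arm with a two-finger parallel gripper is mounted at the origin on the work surface. World frame = base frame: x ahead of the robot, y to its left, z up, the work surface at z = 0. Lengths are in m, angles in rad, forces in N, time in s.
With the tool pointing down it reaches from about 0.425 to 0.925 m from the base axis. Payload 12.5 kg.
Tool frame: the origin (TCP) lies at the very end of the fingers, on their centre line; the grasp point (between the pads) lies 19 mm behind it (manip.grip_point_offset is the distance from the TCP to the grasp point, in m); z points along the fingers, y is the direction in which the jaws open and shut (so a half turn about z gives the same grasp; the last joint's range is limited). The gripper opens to 85 mm and grips with 20 to 120 N. Pads are 22 mm wide; open, the fingers measure 114 mm over their backs; the gripper's body (76 mm by 85 mm) begins 54 mm behind the grasp point. The pads swing forward as they close: fully open they stand 13 mm farther back than shut.
Start: joints at [-1.307, 0.491, 1.559, -0, 1.092, -0.106], TCP at [0.226, -0.583, 0.231] pointing down, gripper open.
Joint ranges: [-3.1, 3.1], [-0.84, 2.19], [0.05, 2.79], [-1.13, 4.28], [0.06, 2.93], [-2.69, 2.69]. Speed limits (rad/s): [2.22, 2.22, 2.79, 3.14, 3.14, 3.14].

## Interface

Orientations are given as [roll, pitch, yaw] about the fixed x, y, z axes, in that order (R = Rz(yaw) Ry(pitch) Rx(roll)).
In Python, from plant import manip gives the robot as it stands.
- The arm moves only by the tool servo_tool, never from a script. Its arguments are lists of equal length, an entry for each row: "slide": the shift along the tool's x, y, z in cm, a list of three; "rot": the turn, a rotation vector about the tool's x, y, z in rad, a list of three; "fingers": the finger opening in cm, from 0 to 8.54. In form: {"slide": [[x, y, z], ...], "rot": [[rx, ry, rz], ...], "fingers": [fingers, ...]}. A call has 1 to 20 rows; each row is the pose to reach, as a shift and turn from the pose commanded when the call began, along the tool's axes at that moment; what a row does not reach only later rows make up. A row lasts 1/12 s, in which the tool goes at most 41.7 mm and 7.16 degrees, less where a joint would pass 70% of its speed; a pose out of reach is approached as far as the arm can. A call with a gripper value outside its range is refused whole. The fingers move at their own pace and stop on an object; "force" is the grip in N (left out, the last holds). Time passes only in rows, so rows that repeat a pose let the fingers close. It gives the time, the measured TCP pose, the force and the opening at its end, in the units of the state.
- manip.observe(): the state, without advancing time (a new reading comes with each control period).
- manip.get_image(name): name is "scene" or "top"; returns (picture, depth): 420x560x3 uint8, red, green, blue; 420x560 float32, m along the optical axis (not along the pixel's ray), 0 where there is no reading.
- manip.camera_params(name): a dict with "fx", "fy", "cx", "cy" (pixels), "pose" (4x4, takes a point from camera to world coordinates). Camera axes: x right, y up, looking along -z (the intrinsics and any distortion apply to the point x, -y, -z); pixel columns grow to the right and rows downward; lengths in m; the calibration is good to about 2 mm. A picture is of the moment at which its call begins. camera_params takes no time and is no camera call.
- manip.close_job(): hands the job in, once; it reports no verdict.
Trained networks look in the newest picture that a camera, given by its name, has taken for a name from the list of things; names that differ only in an ending like _2 or _b are one class to them, and where a whole thing is asked for, a point or a joint stands for the part that bears it (a point fixed in the world has none). Each returns a list of dicts, best first, with "score" (0 to 1); they miss things now and then, are a little off and sometimes report something else, mostly with a low value. They report only what shows in the picture. A call takes as long as a camera call. They do not tell look-alikes from the thing itself.
- manip.search_frame(camera, thing): "at" ([x, y, z] in m, in world coordinates, good to about 4 mm: the middle of the surface that is visible of it).
The state is a dict: "clock": time; "q": joint angles; "joint_vel": joint speeds; "tau": joint torques, N m; "tcp_pos": TCP position; "tcp_rot": TCP orientation; "wrist_force": force on the tool from outside, world axes, zero at the start; "ft_torque": the same for the moment, N m; "finger_gap": finger opening in m.
Only numpy, scipy, OpenCV 4.12 (cv2) and the standard library are available. Lean on these libraries where they do the work, as an engineer would, in place of code of your own. Each camera call takes 0.05 s, during which the arm holds its last target. There are 200 camera calls.

## Task

Load the spray-out test panel into the colour reader: lift its carrier by the black upright grip, lay it flat on the reader's loading tray with the nose towards the slot, and slide it straight in until you feel it come up against the hidden backstop, so that it is fully home; then let go. The backstop is set differently for every job, so feel for it and push gently, never forcing the carrier, and leave the jars, the cup and the stirring paddle alone.

Things in the scene. Friction and masses are not known exactly. Their poses are not given: they have to be found in the camera images.
- carrier: Loose panel carrier, about 0.3 kg, lying flat: an aluminium bar 220 mm long (x), 50 wide (y), 10 thick, a dark painted chip on top. Near its tail a black upright grip rib 34 mm long (x), 14 thick (y), between two end plates 5 thick, 32 wide, all reaching 53 mm above the underside. Origin: centre of the underside. +x points to the nose (it enters the slot, 110 mm from the origin), +z up.
- carrier_grip (a point): Point in the middle of the carrier's grip rib: 75 mm behind the carrier's origin (towards the tail), 34 mm above the bar's underside. The rib is 14 mm thick across; fingers go either side of it, between the two end plates (34 mm apart), which keep them from sliding along. Same axes as the carrier.
- carrier_nose (a point): Middle of the carrier's front end, on the underside of the bar (110 mm ahead of the carrier's origin).
- reader: Colour reader, fixed: grey metal box 190 mm deep (x), 150 wide (y), 95 high, black panel on top. Origin: on the bench under the middle of the slot mouth; +x the way in (level), +z up. An aluminium loading tray, 84 mm wide and 12 high, reaches 150 mm out before the mouth (-x), level with the slot floor; on its last 60 mm two rails 8 mm high taper from 72 mm apart to the slot's width.
- slot_mouth (a point): Middle of the slot mouth at slot-floor level, 12 mm above the bench; axes as the reader. The slot is a level tunnel 53 mm wide and 15 mm high, closed at the back. A rigid backstop hides inside, 60 to 110 mm behind the mouth, different each time: before it the carrier slides with 1 to 3 N of friction (more if it rubs a side wall), at it the carrier stops hard.
- pin (a joint): Light sensing pin in the middle of the hidden backstop: 0 when free (it then stands 2.5 mm out of the backstop towards the mouth), 0.0025 m when the carrier's nose is home against the backstop; the reading is noisy by some 0.7 mm. Its spring (under 0.4 N) is too weak to push the carrier back or to be felt.
- jar_a: Bystander: powder jar with a white cap, 48 mm across, 75 mm high. Origin: centre of its underside.
- jar_b: Bystander: a second jar like it. Origin: centre of its underside.
- mix_cup: Bystander: empty white mixing cup, 72 mm across the rim, 85 mm high. Origin: centre of its underside.
- paddle: Bystander: flat stirring paddle with a wooden handle, about 240 mm long, lying on the bench.
There are look-alikes about, which are no part of the job. Of the things like the carrier, leave any that is yellow; of the rest the larger one is meant.

How it is judged:
By the outcome, as a careful person would: the job done as asked, in the order asked, and still so for the second after the job is handed in, with the robot touching nothing.
It also fails if it takes over 53 s, if anything falls off the work surface, if the arm or the gripper's body presses on something with over 40 N, if the wrist force passes 120 N, or if a joint passes its speed limit or range.

## Working session

There is one attempt and no reset: what is moved stays moved. The work goes in short steps, Python scripts to look and compute and a tool call to move; the robot and the scene stay as the last step left them, time stands still between calls to the robot, and variables do not carry over. Pictures are saved under pics/ and viewed, about 8 in all and at most 12, crops included, and the job is handed in when it is done.

Besides the shell and the picture viewer there is one more tool, called after "Emit:" as name(argument=value, ...) on one line, values as JSON. servo_tool: Moves the arm, as the interface text tells. Its arguments: {"type":"object","properties":{"slide":{"type":"array","items":{"type":"array","items":{"type":"number"}}},"rot":{"type":"array","items":{"type":"array","items":{"type":"number"}}},"fingers":{"type":"array","items":{"type":"number"}},"force":{"type":"number"}},"required":["slide","rot","fingers"]}

```bash
ls; mkdir -p pics; cat > h.py <<'E'
import numpy as np, cv2
from plant import manip
def shot(n,f=None):
    im,d=manip.get_image(n)
    if f: cv2.imwrite(f,im[:,:,::-1])
    return im,d
def cloud(n,d):
    p=manip.camera_params(n); v,u=np.mgrid[:d.shape[0],:d.shape[1]]
    c=np.stack([(u-p['cx'])/p['fx']*d,-(v-p['cy'])/p['fy']*d,-d],-1)
    P=np.array(p['pose']); return c@P[:3,:3].T+P[:3,3]
E
python3 - <<'E'
from h import *
np.set_printoptions(precision=4,suppress=True)
print(manip.observe())
for n in('top','scene'):
    im,d=shot(n,f'pics/{n}0.png'); np.savez(f'{n}0.npz',im=im,d=d)
    p=manip.camera_params(n); print(n,{k:v for k,v in p.items()})
    P=np.array(p['pose'])
    for t in('carrier','carrier_grip','reader','slot_mouth'):
        try:
            for r in manip.search_frame(n,t):
                c=P[:3,:3].T@(np.array(r['at'])-P[:3,3]); print(n,t,round(r['score'],2),np.round(r['at'],3),'px',round(p['cx']-p['fx']*c[0]/c[2]),round(p['cy']+p['fy']*c[1]/c[2]))
        except Exception as e: print(t,e)
E
```

```text
pics
{'clock': 0.0, 'q': array([-1.3066,  0.4916,  1.5595, -0.    ,  1.0917, -0.1056]), 'joint_vel': array([-0.0003,  0.0005, -0.0021, -0.0011, -0.001 , -0.0001]), 'tau': array([  0.0029, -61.8444, -26.159 ,  -0.0001,   0.004 ,  -0.    ]), 'tcp_pos': array([ 0.2259, -0.5825,  0.2307]), 'tcp_rot': array([-3.1404, -0.0001,  0.3698]), 'wrist_force': array([-0.5183, -0.7274,  0.518 ]), 'ft_torque': array([-0.024 ,  0.0409, -0.0477]), 'finger_gap': 0.08539589641034101}
top {'fx': 488.15778058315084, 'fy': 488.15778058315084, 'cx': 279.9927665566781, 'cy': 206.6592504958943, 'pose': array([[ 0.0136,  0.9975, -0.07  ,  0.4233],
       [-0.9999,  0.0136, -0.0003, -0.0975],
       [ 0.0007,  0.07  ,  0.9975,  1.1624],
       [ 0.    ,  0.    ,  0.    ,  1.    ]])}
top carrier 0.93 [ 0.251 -0.29   0.01 ] px 361 316
top carrier 0.8 [ 0.366 -0.169  0.007] px 310 266
top carrier 0.69 [ 0.54  -0.244  0.009] px 342 193
top carrier_grip 0.74 [ 0.251 -0.3    0.01 ] px 366 316
top carrier_grip 0.56 [ 0.54  -0.245  0.014] px 343 192
top carrier_grip 0.56 [ 0.366 -0.167  0.009] px 309 266
top reader 0.76 [0.475 0.225 0.099] px 132 215
top slot_mouth 0.91 [0.482 0.224 0.098] px 133 212
scene {'fx': 532.3133123778366, 'fy': 532.3133123778366, 'cx': 278.9849946150407, 'cy': 218.97735817607008, 'pose': array([[-0.8357, -0.3152,  0.4497,  1.0017],
       [ 0.549 , -0.4596,  0.6982,  0.6782],
       [-0.0134,  0.8303,  0.5571,  0.6659],
       [ 0.    ,  0.    ,  0.    ,  1.    ]])}
scene carrier 0.68 [ 0.241 -0.296  0.013] px 321 163
scene carrier 0.61 [ 0.365 -0.165  0.01 ] px 312 200
scene carrier 0.6 [ 0.546 -0.25   0.01 ] px 227 208
scene carrier_grip 0.96 [ 0.542 -0.246  0.015] px 229 206
scene carrier_grip 0.91 [ 0.238 -0.294  0.011] px 322 164
scene carrier_grip 0.86 [ 0.362 -0.17   0.012] px 312 198
scene reader 0.91 [0.511 0.278 0.092] px 408 309
scene slot_mouth 0.77 [0.513 0.284 0.096] px 410 309
```

View pics/top0.png

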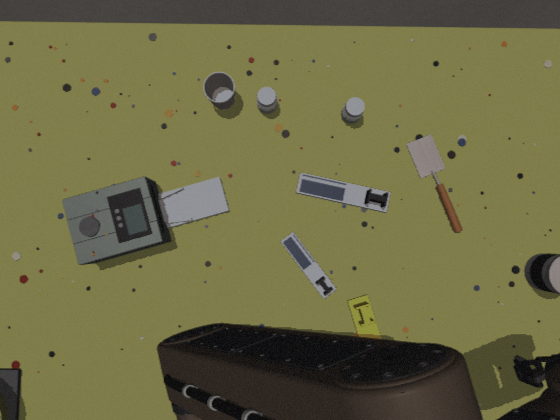

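View pics/scene0.png

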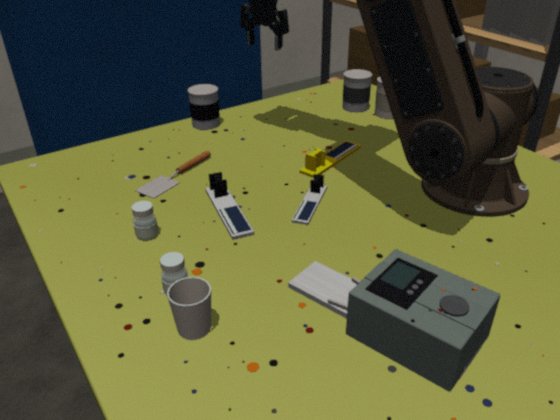

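The top image shows three look-alikes: the large aluminium carrier at (343,192) with its grip at (377,198), a smaller aluminium one at (308,265), and a yellow one at (361,316). I choose (343,192). Next I'll measure it and the reader, and check with a close crop.

```bash
python3 - <<'E'
from h import *
np.set_printoptions(precision=4,suppress=True)
z=np.load('top0.npz'); im,d=z['im'],z['d']; X=cloud('top',d)
Z=X[...,2]; 
print('bench z',[np.median(Z[a:b,c:e]) for a,b,c,e in((130,170,280,330),(230,260,180,250),(215,235,340,400))])
def rect(m,name):
    m=m.astype(np.uint8); n,l,s,c=cv2.connectedComponentsWithStats(m); k=1+np.argmax(s[1:,4]); p=X[l==k]
    r=cv2.minAreaRect((p[:,:2]*1000).astype(np.float32)); print(name,s[k],np.median(p[:,2]),r, cv2.boxPoints(r).tolist()); return p
def win(u0,u1,v0,v1):
    w=np.zeros(Z.shape,bool); w[v0:v1,u0:u1]=1; return w&(d>0)
rect(win(285,405,165,222)&(Z>.005),'big'); rect(win(285,405,165,222)&(Z>.03),'biggrip')
rect(win(275,345,228,303)&(Z>.005),'small')
rect(win(50,185,165,275)&(Z>.08),'reader top')
rect(win(160,240,165,235)&(Z>.006)&(Z<.03),'tray')
a=cv2.resize(im[160:300,110:410],None,fx=2.6,fy=2.6,interpolation=cv2.INTER_CUBIC); cv2.imwrite('pics/crop1.png',a[:,:,::-1])
E
```

```text
bench z [np.float64(-0.00030502119184849796), np.float64(-0.00014439523926623732), np.float64(-0.0003869264179664489)]
big [ 295  171   95   41 1923] 0.010295081865333344 ((541.667236328125, -244.10745239257812), (221.46173095703125, 51.92959213256836), 77.76647186279297) [[492.82855224609375, -346.8219909667969], [543.5789184570312, -357.8257141113281], [590.5059204101562, -141.39291381835938], [539.7555541992188, -130.38919067382812]]
biggrip [365 189  23  18 203] 0.05161072734411798 ((526.7054443359375, -317.7342834472656), (44.35523986816406, 32.08405303955078), 78.11500549316406) [[506.43988037109375, -336.1326599121094], [537.8361206054688, -342.7403259277344], [546.9710083007812, -299.3359069824219], [515.5747680664062, -292.7282409667969]]
small [ 280  232   57   67 1037] 0.008194977091934952 ((368.89453125, -164.23855590820312), (169.3206787109375, 39.511680603027344), 37.92317581176758) [[289.96942138671875, -200.6870574951172], [314.25347900390625, -231.8552703857422], [447.81964111328125, -127.79005432128906], [423.53558349609375, -96.62184143066406]]
reader top [  62  176  102   89 6012] 0.09555276254756462 ((464.5985107421875, 271.5604553222656), (150.4167022705078, 192.79421997070312), 16.692243576049805) [[364.87109375, 342.2933349609375], [420.24755859375, 157.62322998046875], [564.325927734375, 200.82757568359375], [508.949462890625, 385.4976806640625]]
tray [ 160  177   69   58 2297] 0.011997532980015935 ((505.98919677734375, 108.91368103027344), (99.95282745361328, 154.57017517089844), 17.528013229370117) [[435.05706787109375, 167.5589141845703], [481.60931396484375, 20.165451049804688], [576.9213256835938, 50.26844787597656], [530.3690795898438, 197.6619110107422]]
```

View pics/crop1.png

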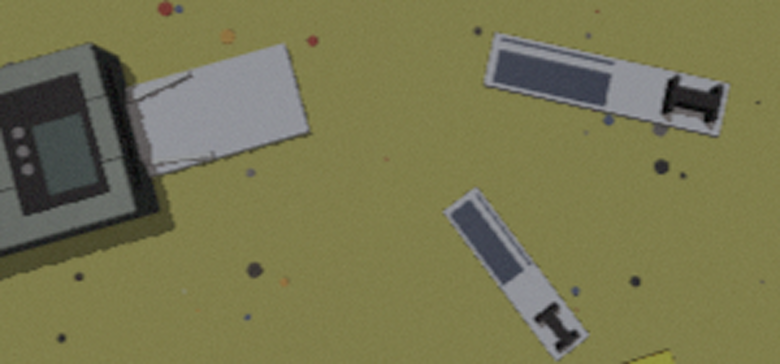

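The crop confirms it. The upper-right bar (221x52 mm, aluminium) is the target carrier, the lower one (169x40) is the small look-alike, and the yellow one is at the bottom edge. Next I'll refine the reader axis and work out the reach.

```bash
cat > fit.py <<'E'
from h import *
def axisfit(p,th,s0,s1,width,org):
    e=np.array([np.cos(th),np.sin(th)]); n=np.array([-e[1],e[0]]); q=p[:,:2]-org
    s=q@e; t=q@n; S=[];lo=[];hi=[]
    for a in np.arange(s0,s1,.004):
        k=(s>=a)&(s<a+.004)
        if k.sum()>8: S.append(a+.002);lo.append(np.percentile(t[k],3));hi.append(np.percentile(t[k],97))
    mid=(np.array(lo)+hi)/2; c=np.polyfit(S,mid,1); r=mid-np.polyval(c,S)
    k=abs(r)<2*r.std()+1e-4; c=np.polyfit(np.array(S)[k],mid[k],1)
    return th+np.arctan(c[0]),c[1],np.median(np.array(hi)-lo),r.std(),len(S)
E
python3 - <<'E'
from fit import *
np.set_printoptions(precision=4,suppress=True)
M=np.array([.4919,.1806]); th=np.radians(106.7)
for cam in('top','scene'):
    z=np.load(cam+'0.npz'); X=cloud(cam,z['d']).reshape(-1,3)
    e=np.array([np.cos(th),np.sin(th)]); n=np.array([-e[1],e[0]]); q=X[:,:2]-M; s=q@e;t=q@n;Z=X[:,2]
    tr=(s>-.165)&(s<0)&(abs(t)<.06)&(Z>.007)&(Z<.018)
    bx=(s>-.02)&(s<.22)&(abs(t)<.1)&(Z>.085)&(Z<.105)
    print(cam,'tray',axisfit(X[tr],th,-.14,-.07,.084,M),'s range',np.percentile(s[tr],[1,99]),np.median(Z[tr]))
    print(cam,'box',axisfit(X[bx],th,.015,.17,.15,M),'s range',np.percentile(s[bx],[.5,99.5]),np.median(Z[bx]))
    C=np.array([.5417,-.2441]);tc=np.radians(77.9)
    e=np.array([np.cos(tc),np.sin(tc)]); n=np.array([-e[1],e[0]]); q=X[:,:2]-C; s=q@e;t=q@n
    c=(abs(s)<.125)&(abs(t)<.04)&(Z>.005)&(Z<.02); g=(abs(s+.075)<.04)&(abs(t)<.03)&(Z>.045)
    print(cam,'carrier',axisfit(X[c],tc,-.04,.1,.05,C),np.percentile(s[c],[.5,99.5]),'grip s',np.percentile(s[g],[1,99]).mean(),'t',np.percentile(t[g],[1,99]).mean())
E
```

```text
top tray (np.float64(1.880743249545651), np.float64(0.0018356615924995624), np.float64(0.07857817004887929), np.float64(0.0007647480943357079), 18) s range [-0.148  -0.0009] 0.011859938488383182
top box (np.float64(1.861459675100653), np.float64(0.0008162298120934173), np.float64(0.13957456501519833), np.float64(0.0009793785102480185), 39) s range [0.0006 0.189 ] 0.09557448263352741
top carrier (np.float64(1.3730018435654223), np.float64(-4.945540381669366e-05), np.float64(0.04616196179277317), np.float64(0.0008934464359835835), 35) [-0.1097  0.1087] grip s -0.07528408376944329 t -0.0003376470485005681
scene tray (np.float64(1.859965751659846), np.float64(-0.0030145582692067793), np.float64(0.08062170116960043), np.float64(0.0006626868384775419), 18) s range [-0.1532 -0.029 ] 0.012868872620400262
scene box (np.float64(1.863048689741127), np.float64(-0.0048610378441271964), np.float64(0.14190476989994216), np.float64(0.0007096119520597075), 39) s range [-0.0027  0.1855] 0.09614990702062265
scene carrier (np.float64(1.3670839844653915), np.float64(-0.004968893539321261), np.float64(0.04488706059463507), np.float64(0.001379120160522219), 35) [-0.1095  0.1062] grip s -0.07719137105900639 t -0.005100418136211216
```

Emit:
servo_tool(slide=[[37.8, -13.6, 11.1], [37.8, -13.6, 11.1], [37.8, -13.6, 11.1], [37.8, -13.6, 11.1], [37.8, -13.6, 11.1], [37.8, -13.6, 11.1], [37.8, -13.6, 11.1], [37.8, -13.6, 11.1], [37.8, -13.6, 11.1], [37.8, -13.6, 11.1], [37.8, -13.6, 11.1], [37.8, -13.6, 11.1], [37.8, -13.6, 11.1], [37.8, -13.6, 11.1], [37.8, -13.6, 11.1], [37.8, -13.6, 11.1]], rot=[[0, 0, -0.997], [0, 0, -0.997], [0, 0, -0.997], [0, 0, -0.997], [0, 0, -0.997], [0, 0, -0.997], [0, 0, -0.997], [0, 0, -0.997], [0, 0, -0.997], [0, 0, -0.997], [0, 0, -0.997], [0, 0, -0.997], [0, 0, -0.997], [0, 0, -0.997], [0, 0, -0.997], [0, 0, -0.997]], fingers=[8.5, 8.5, 8.5, 8.5, 8.5, 8.5, 8.5, 8.5, 8.5, 8.5, 8.5, 8.5, 8.5, 8.5, 8.5, 8.5], force=30)

```text
clock: 1.83
tcp_pos: [0.5286, -0.3204, 0.1207]
tcp_rot: [3.141, 0.0, 1.365]
wrist_force: [0.1, 0.2, -0.6]
finger_gap: 0.0847
```

Emit:
servo_tool(slide=[[0.1, 0, 4], [0.1, 0, 7], [0.1, 0, 9], [0.1, 0, 10.5], [0.1, 0, 10.5], [0.1, 0, 10.5]], rot=[[0, 0, 0], [0, 0, 0], [0, 0, 0], [0, 0, 0], [0, 0, 0], [0, 0, 0]], fingers=[8.5, 8.5, 8.5, 8.5, 8.5, 8.5])

```text
clock: 2.33
tcp_pos: [0.529, -0.3188, 0.0152]
tcp_rot: [-3.141, -0.0, 1.366]
wrist_force: [0.1, -0.5, 0.4]
finger_gap: 0.085
```

```bash
python3 - <<'E'
from h import *
a,_=shot('scene'); b,_=shot('top')
c=np.hstack([cv2.resize(a[150:260,150:290],None,fx=2.8,fy=2.8),cv2.resize(b[140:250,290:430],None,fx=2.8,fy=2.8)])
cv2.imwrite('pics/g1.png',c[:,:,::-1]); print(manip.observe()['wrist_force'])
E
```

```text
[0.29019763 0.55065929 1.07160513]
```

View pics/g1.png

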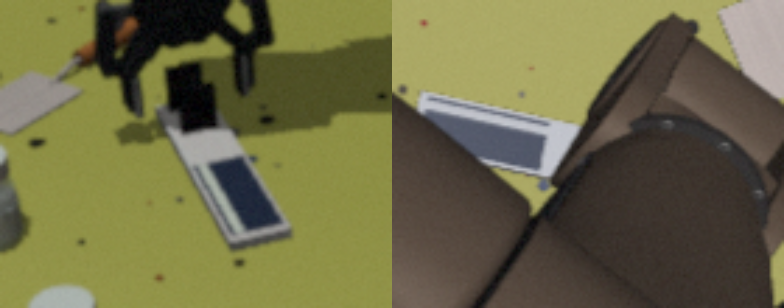

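The left crop shows the fingers at (135,95) and (245,75), straddling the black grip at (190,95). The top view is blocked by the arm. Closing now.

Emit:
servo_tool(slide=[[0, 0, 0], [0, 0, 0], [0, 0, 0], [0, 0, 0], [0, 0, 0], [0, 0, 0], [0, 0, 0], [0, 0, 0], [0, 0, 0], [0, 0, 0], [0, 0, 0], [0, 0, 0]], rot=[[0, 0, 0], [0, 0, 0], [0, 0, 0], [0, 0, 0], [0, 0, 0], [0, 0, 0], [0, 0, 0], [0, 0, 0], [0, 0, 0], [0, 0, 0], [0, 0, 0], [0, 0, 0]], fingers=[5, 4, 3, 2, 1, 0.5, 0.5, 0.5, 0.5, 0.5, 0.5, 0.5], force=50)

```text
clock: 3.43
tcp_pos: [0.5295, -0.3184, 0.0156]
tcp_rot: [3.141, 0.0, 1.367]
wrist_force: [-1.0, 0.6, 4.7]
finger_gap: 0.0133
```

Emit:
servo_tool(slide=[[0, 0, -1], [0, 0, -3], [0, 0, -6], [0, 0, -6], [0, 0, -6], [0, 0, -6]], rot=[[0, 0, 0], [0, 0, 0], [0, 0, 0], [0, 0, 0], [0, 0, 0], [0, 0, 0]], fingers=[0.5, 0.5, 0.5, 0.5, 0.5, 0.5])

```text
clock: 3.93
tcp_pos: [0.5291, -0.3182, 0.0751]
tcp_rot: [-3.141, -0.0, 1.367]
wrist_force: [-1.6, 0.0, -3.5]
finger_gap: 0.0132
```

```bash
python3 - <<'E'
from fit import *
im,d=shot('scene'); c=cv2.resize(im[130:300,150:400],None,fx=2.4,fy=2.4); cv2.imwrite('pics/g2.png',c[:,:,::-1])
o=manip.observe(); print(o['wrist_force'],o['tcp_pos'],o['finger_gap'])
E
```

```text
[ 0.08221526 -0.14097414 -3.13928404] [ 0.52896384 -0.31803091  0.07451902] 0.01331069061348901
```

View pics/g2.png

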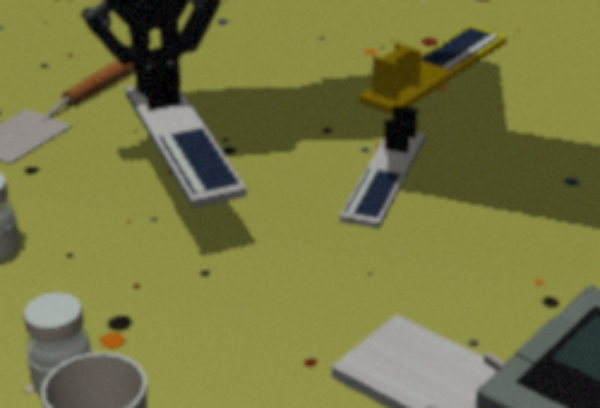

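The carrier is lifted: in the crop the bar hangs from the grip at (160,75) with its nose at (215,190). Moving it over the tray.

Emit:
servo_tool(slide=[[2, -0.1, 0], [5, -0.3, 0], [8, -0.5, 0], [11, -0.7, 0], [14, -0.9, 0], [17, -1.1, 0], [20, -1.2, 0], [23, -1.4, 0], [25, -1.6, 0], [26, -1.6, 0], [26, -1.6, 0], [26, -1.6, 0], [26, -1.6, 0]], rot=[[0, 0, -0.03], [0, 0, -0.09], [0, 0, -0.15], [0, 0, -0.21], [0, 0, -0.27], [0, 0, -0.33], [0, 0, -0.39], [0, 0, -0.45], [0, 0, -0.485], [0, 0, -0.495], [0, 0, -0.495], [0, 0, -0.495], [0, 0, -0.495]], fingers=[0.5, 0.5, 0.5, 0.5, 0.5, 0.5, 0.5, 0.5, 0.5, 0.5, 0.5, 0.5, 0.5])

```text
clock: 5.07
tcp_pos: [0.5663, -0.0614, 0.0749]
tcp_rot: [-3.141, -0.0, 1.86]
wrist_force: [0.5, -0.4, -2.0]
finger_gap: 0.0134
```

```bash
cat > rel.py <<'E'
from fit import *
import sys
np.set_printoptions(precision=4,suppress=True)
o=manip.observe(); T=o['tcp_pos']; yaw=o['tcp_rot'][2]; print(T,o['tcp_rot'],o['wrist_force'],o['ft_torque'],o['finger_gap'])
M=np.array([.494,.180]); th=1.862
im,d=shot('scene',sys.argv[1]); X=cloud('scene',d).reshape(-1,3); G=X[:,2]
e=np.array([np.cos(yaw),np.sin(yaw)]);n=np.array([-e[1],e[0]]);q=X[:,:2]-T[:2];s=q@e;t=q@n
zt=T[2]-.0155+.010
k=(s>.04)&(s<.19)&(abs(t)<.04)&(abs(G-zt)<.007+.06*abs(s))
if zt<.03: k&=(G>.016)
P=X[k]; A=np.c_[s[k],t[k],np.ones(k.sum())]; c=np.linalg.lstsq(A,G[k],rcond=None)[0]; r=G[k]-A@c
for _ in range(3):
    j=abs(r)<.003; c=np.linalg.lstsq(A[j],G[k][j],rcond=None)[0]; r=G[k]-A@c
print('bar plane pitch,roll,z at TCP-expected',c[0],c[1],c[2]-zt,'n',j.sum(),'nose s',np.percentile(s[k],99.5))
f=axisfit(P,yaw,.05,.17,.05,T[:2]); print('bar yaw',f[0],'vs tool',f[0]-yaw,'lat',f[1],'w',f[2])
q=X[:,:2]-M;e=np.array([np.cos(th),np.sin(th)]);n=np.array([-e[1],e[0]]);s=q@e;t=q@n
tr=(s>-.165)&(s<0)&(abs(t)<.06)&(G>.007)&(G<.018);bx=(s>-.02)&(s<.22)&(abs(t)<.1)&(G>.085)&(G<.105)
print('tray',axisfit(X[tr],th,-.14,-.07,.084,M)); print('box',axisfit(X[bx],th,.015,.17,.15,M), np.percentile(s[bx],[.5,99.5]))
E
python3 rel.py pics/p1.png
```

```text
[ 0.5663 -0.0614  0.0749] [-3.141  -0.0001  1.8605] [ 0.487  -0.4124 -1.9515] [-0.1823 -0.0357 -0.0121] 0.01342674781373052
bar plane pitch,roll,z at TCP-expected -0.0008912701061114257 0.010447304739381338 0.0008777156126951041 n 1306 nose s 0.17954740400216368
bar yaw 1.8662961686335329 vs tool 0.005825580272499575 lat -0.0038699920950697165 w 0.04693108725852649
tray (np.float64(2.072608344897655), np.float64(0.01591730873281814), np.float64(0.0726919739080324), np.float64(0.002262802504948167), 18)
box (np.float64(1.862248407761476), np.float64(-0.0027968076532260385), np.float64(0.14227773539953914), np.float64(0.0005017651683004331), 39) [-0.0017  0.1867]
```

View pics/p1.png

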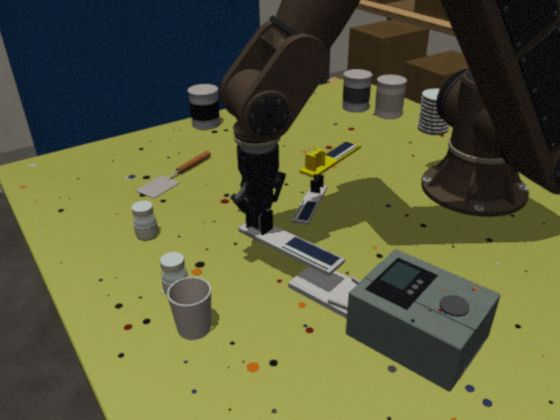

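In the picture the carrier is level over the tray, nose at (335,262), mouth side at (355,300). Correcting 1.8 mm sideways and descending to just above the tray.

Emit:
servo_tool(slide=[[0, -0.1, 1.5], [0, -0.18, 3], [0, -0.18, 4], [0, -0.18, 4.4], [0, -0.18, 4.5], [0, -0.18, 4.5], [0, -0.18, 4.5]], rot=[[0, 0, -0.001], [0, 0, -0.001], [0, 0, -0.001], [0, 0, -0.001], [0, 0, -0.001], [0, 0, -0.001], [0, 0, -0.001]], fingers=[0.5, 0.5, 0.5, 0.5, 0.5, 0.5, 0.5])

```text
clock: 5.7
tcp_pos: [0.565, -0.0613, 0.0308]
tcp_rot: [3.141, 0.0, 1.862]
wrist_force: [-0.4, -0.2, -2.8]
finger_gap: 0.0133
```

```bash
python3 rel.py pics/p2.png; python3 - <<'E'
from h import *
a=cv2.imread('pics/p2.png')[190:350,220:430]; b,_=shot('top'); b=b[150:280,100:300,::-1]
cv2.imwrite('pics/p2c.png',np.hstack([cv2.resize(a,(400,305)),cv2.resize(b,(400,305))]))
E
```

```text
[ 0.565  -0.0613  0.0308] [3.1409 0.0005 1.8625] [-0.3902 -0.2473 -2.8335] [-0.1558 -0.0251  0.0294] 0.01331161925101257
bar plane pitch,roll,z at TCP-expected -0.001763638249146867 0.005843918481549158 0.0009009687704283689 n 1288 nose s 0.18796851124281838
bar yaw 1.8696919746841845 vs tool 0.007211397198428671 lat -0.004094897438654389 w 0.04652452478471968
tray (np.float64(1.8603144322563319), np.float64(-0.0006860862750901508), np.float64(0.08264772681793812), np.float64(0.0006080784204309162), 18)
box (np.float64(1.8623008753715806), np.float64(-0.00294556514194456), np.float64(0.14209991474996206), np.float64(0.0006296932554085599), 39) [-0.0018  0.1867]
```

View pics/p2c.png

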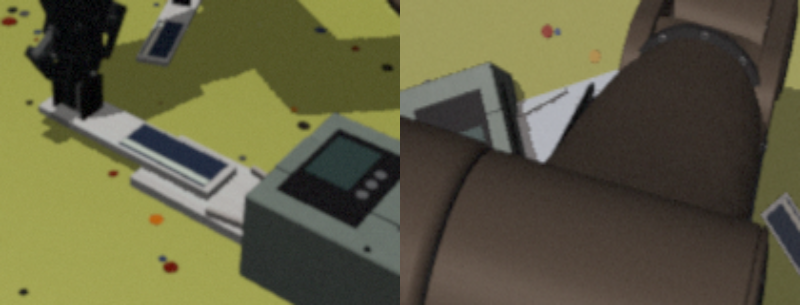

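The crop shows the carrier level just over the tray and in line with it, nose at (215,185). Lowering to contact.

Emit:
servo_tool(slide=[[0, 0, 0.1], [0, 0, 0.2], [0, 0, 0.25], [0, 0, 0.25], [0, 0, 0.25]], rot=[[0, 0, 0], [0, 0, 0], [0, 0, 0], [0, 0, 0], [0, 0, 0]], fingers=[0.5, 0.5, 0.5, 0.5, 0.5])

```text
clock: 6.22
tcp_pos: [0.5647, -0.061, 0.0278]
tcp_rot: [-3.142, 0.0, 1.863]
wrist_force: [-0.4, -0.3, -2.4]
finger_gap: 0.0133
```

Emit:
servo_tool(slide=[[0, 0, 0.05], [0, 0, 0.05], [0, 0, 0.05]], rot=[[0, 0, 0], [0, 0, 0], [0, 0, 0]], fingers=[0.5, 0.5, 0.5])

```text
clock: 6.47
tcp_pos: [0.5648, -0.0611, 0.0275]
tcp_rot: [3.141, 0.0, 1.863]
wrist_force: [0.6, -0.4, 0.2]
finger_gap: 0.0131
```

Emit:
servo_tool(slide=[[0.5, 0, 0], [1, 0, 0], [1.5, 0, 0], [2, 0, 0], [2.5, 0, 0], [3, 0, 0], [3.5, 0, 0], [4, 0, 0], [4, 0, 0]], rot=[[0, 0, 0], [0, 0, 0], [0, 0, 0], [0, 0, 0], [0, 0, 0], [0, 0, 0], [0, 0, 0], [0, 0, 0], [0, 0, 0]], fingers=[0.5, 0.5, 0.5, 0.5, 0.5, 0.5, 0.5, 0.5, 0.5])

```text
clock: 7.22
tcp_pos: [0.5529, -0.0217, 0.0274]
tcp_rot: [-3.142, -0.0, 1.863]
wrist_force: [1.3, 3.4, 2.8]
finger_gap: 0.0137
```

```bash
python3 rel.py pics/p3.png; python3 - <<'E'
import cv2
a=cv2.imread('pics/p3.png')[220:330,270:410]
cv2.imwrite('pics/p3c.png',cv2.resize(a,(700,550),interpolation=cv2.INTER_CUBIC))
E
```

```text
[ 0.5529 -0.0217  0.0274] [-3.1416 -0.0002  1.8632] [1.3166 3.4065 2.7581] [ 0.627  -0.0925 -0.0684] 0.013652325568340637
bar plane pitch,roll,z at TCP-expected 0.0008979828053012732 0.01698266848286184 0.0012079100266224538 n 1296 nose s 0.17991446998214028
bar yaw 1.881983348061934 vs tool 0.01880006943240442 lat -0.004847116399269025 w 0.04724386537102423
tray (np.float64(1.8742279554740477), np.float64(0.0010059316091372787), np.float64(0.08318363795918438), np.float64(0.0005234384068784794), 18)
box (np.float64(1.8617917658848755), np.float64(-0.0027469446320014836), np.float64(0.14202638138412876), np.float64(0.0005459986996964645), 39) [-0.0017  0.1867]
```

View pics/p3c.png

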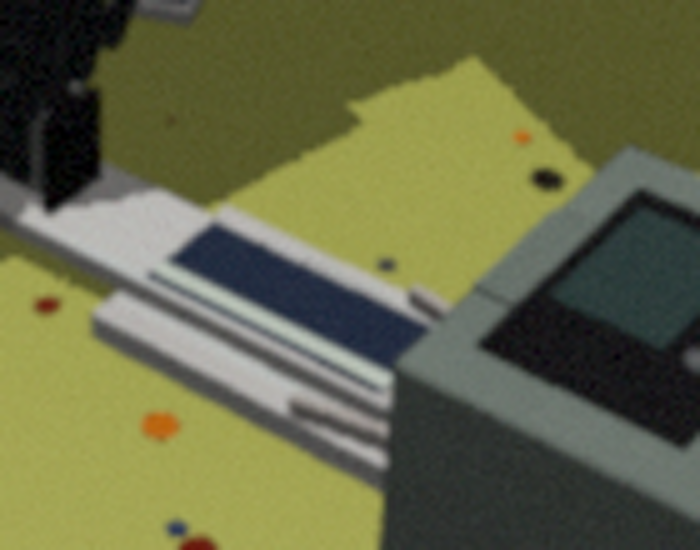

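The crop shows the carrier flat between the rails (rail starts at (295,405) and (415,295)), nose just short of the mouth. Continuing in short steps while watching the forces.

Emit:
servo_tool(slide=[[0.3, 0, -0.02], [0.6, 0, -0.02], [0.9, 0, -0.02], [1.2, 0, -0.02], [1.5, 0, -0.02], [1.5, 0, -0.02]], rot=[[0, 0, 0], [0, 0, 0], [0, 0, 0], [0, 0, 0], [0, 0, 0], [0, 0, 0]], fingers=[0.5, 0.5, 0.5, 0.5, 0.5, 0.5])

```text
clock: 7.77
tcp_pos: [0.5487, -0.0078, 0.0275]
tcp_rot: [-3.142, -0.0, 1.863]
wrist_force: [1.6, 0.1, 3.5]
finger_gap: 0.0132
```

Emit:
servo_tool(slide=[[0.2, 0, 0], [0.4, 0, 0], [0.6, 0, 0], [0.8, 0, 0], [1, 0, 0], [1, 0, 0]], rot=[[0, 0, 0], [0, 0, 0], [0, 0, 0], [0, 0, 0], [0, 0, 0], [0, 0, 0]], fingers=[0.5, 0.5, 0.5, 0.5, 0.5, 0.5])

```text
clock: 8.27
tcp_pos: [0.5459, 0.0015, 0.0275]
tcp_rot: [3.142, 0.0, 1.863]
wrist_force: [1.9, -2.9, 4.1]
finger_gap: 0.0132
```

Emit:
servo_tool(slide=[[0.2, 0, -0.02], [0.4, 0, -0.02], [0.6, 0, -0.02], [0.8, 0, -0.02], [1, 0, -0.02], [1, 0, -0.02]], rot=[[0, 0, 0], [0, 0, 0], [0, 0, 0], [0, 0, 0], [0, 0, 0], [0, 0, 0]], fingers=[0.5, 0.5, 0.5, 0.5, 0.5, 0.5])

```text
clock: 8.77
tcp_pos: [0.5428, 0.0113, 0.0276]
tcp_rot: [-3.141, -0.0, 1.863]
wrist_force: [0.4, 0.7, 1.3]
finger_gap: 0.0133
```

```bash
cat > f.py <<'E'
from h import *
o=manip.observe(); th=1.862;e=np.array([np.cos(th),np.sin(th)]);n=np.array([-e[1],e[0]])
q=o['tcp_pos'][:2]-[.494,.180]; F=o['wrist_force']
print('t',round(o['clock'],2),'nose s mm',(q@e+.185)*1000,'lat mm',q@n*1000,'z',o['tcp_pos'][2],'yaw',o['tcp_rot'][2],'F e,n,z',F[:2]@e,F[:2]@n,F[2],'M',o['ft_torque'],'gap',o['finger_gap'])
E
python3 f.py
```

```text
t 8.77 nose s mm 9.409869660061382 lat mm 1.7028798930572637 z 0.027555056230233473 yaw 1.8629948631913333 F e,n,z 0.573749486511292 -0.6010103199151449 1.3496945228743922 M [ 0.19526438 -0.13873046 -0.0490131 ] gap 0.013255542131778538
```

Low forces, and the nose is entering. I'll continue to about 50 mm depth.

Emit:
servo_tool(slide=[[0.3, 0, 0], [0.6, 0, 0], [0.9, 0, 0], [1.2, 0, 0], [1.5, 0, 0], [1.8, 0, 0], [2, 0, 0], [2, 0, 0]], rot=[[0, 0, 0], [0, 0, 0], [0, 0, 0], [0, 0, 0], [0, 0, 0], [0, 0, 0], [0, 0, 0], [0, 0, 0]], fingers=[0.5, 0.5, 0.5, 0.5, 0.5, 0.5, 0.5, 0.5])

```text
clock: 9.43
tcp_pos: [0.537, 0.0305, 0.0276]
tcp_rot: [-3.141, -0.0, 1.863]
wrist_force: [-0.2, -0.0, -2.3]
finger_gap: 0.0135
```

```bash
python3 f.py
```

```text
t 9.43 nose s mm 29.45267942655294 lat mm 1.7282794286566507 z 0.02757994264442594 yaw 1.8632210203910764 F e,n,z 0.023955183125962856 0.21506177666428702 -2.2904752635330587 M [ 0.00615546 -0.01877618 -0.06430062] gap 0.013483371601939045
```

Emit:
servo_tool(slide=[[0.3, 0, 0], [0.6, 0, 0], [0.9, 0, 0], [1.2, 0, 0], [1.5, 0, 0], [1.8, 0, 0], [2, 0, 0], [2, 0, 0]], rot=[[0, 0, 0], [0, 0, 0], [0, 0, 0], [0, 0, 0], [0, 0, 0], [0, 0, 0], [0, 0, 0], [0, 0, 0]], fingers=[0.5, 0.5, 0.5, 0.5, 0.5, 0.5, 0.5, 0.5])

```text
clock: 10.1
tcp_pos: [0.5314, 0.0495, 0.0277]
tcp_rot: [-3.141, -0.0, 1.863]
wrist_force: [0.2, 0.7, -2.5]
finger_gap: 0.0132
```

```bash
python3 f.py
```

```text
t 10.1 nose s mm 49.29429568463864 lat mm 1.6574168791981723 z 0.027658055608831694 yaw 1.8631720319077116 F e,n,z 0.5948951683807335 -0.37870966934162953 -2.46226412529368 M [-0.03732227 -0.06063286  0.03404582] gap 0.013189938641930476
```

Emit:
servo_tool(slide=[[0.1, 0, 0], [0.2, 0, 0], [0.3, 0, 0], [0.4, 0, 0], [0.5, 0, 0], [0.6, 0, 0], [0.6, 0, 0]], rot=[[0, 0, 0], [0, 0, 0], [0, 0, 0], [0, 0, 0], [0, 0, 0], [0, 0, 0], [0, 0, 0]], fingers=[0.5, 0.5, 0.5, 0.5, 0.5, 0.5, 0.5], force=25)

```text
clock: 10.68
tcp_pos: [0.5298, 0.055, 0.0277]
tcp_rot: [-3.142, 0.0, 1.863]
wrist_force: [0.1, 0.0, -2.8]
finger_gap: 0.0136
```

Emit:
servo_tool(slide=[[0.06, 0, 0], [0.12, 0, 0], [0.18, 0, 0], [0.24, 0, 0], [0.3, 0, 0]], rot=[[0, 0, 0], [0, 0, 0], [0, 0, 0], [0, 0, 0], [0, 0, 0]], fingers=[0.5, 0.5, 0.5, 0.5, 0.5])

```text
clock: 11.1
tcp_pos: [0.529, 0.0578, 0.0277]
tcp_rot: [-3.142, 0.0, 1.863]
wrist_force: [-0.2, 0.7, -2.8]
finger_gap: 0.0135
```

Emit:
servo_tool(slide=[[0.06, 0, 0.02], [0.12, 0, 0.02], [0.18, 0, 0.02], [0.24, 0, 0.02], [0.3, 0, 0.02]], rot=[[0, 0, 0], [0, 0, 0], [0, 0, 0], [0, 0, 0], [0, 0, 0]], fingers=[0.5, 0.5, 0.5, 0.5, 0.5])

```text
clock: 11.52
tcp_pos: [0.5282, 0.0606, 0.0275]
tcp_rot: [3.141, 0.0, 1.863]
wrist_force: [1.8, -1.9, 0.0]
finger_gap: 0.0136
```

```bash
python3 f.py
```

```text
t 11.52 nose s mm 60.78404650963272 lat mm 1.5072543145134545 z 0.027544482852816854 yaw 1.8627330251479166 F e,n,z -2.351071251057042 -1.194142507729605 0.04697417175427136 M [-0.28049608 -0.04849796  0.01240601] gap 0.013606355375112416
```

Light friction of about 2 N now. Continuing.

Emit:
servo_tool(slide=[[0.06, 0, 0], [0.12, 0, 0], [0.18, 0, 0], [0.24, 0, 0], [0.3, 0, 0]], rot=[[0, 0, 0], [0, 0, 0], [0, 0, 0], [0, 0, 0], [0, 0, 0]], fingers=[0.5, 0.5, 0.5, 0.5, 0.5])

```text
clock: 11.93
tcp_pos: [0.5274, 0.0635, 0.0276]
tcp_rot: [3.141, 0.0, 1.863]
wrist_force: [1.0, -2.3, 2.0]
finger_gap: 0.0136
```

Emit:
servo_tool(slide=[[0.06, 0, -0.01], [0.12, 0, -0.01], [0.18, 0, -0.01], [0.24, 0, -0.01], [0.3, 0, -0.01]], rot=[[0, 0, 0], [0, 0, 0], [0, 0, 0], [0, 0, 0], [0, 0, 0]], fingers=[0.5, 0.5, 0.5, 0.5, 0.5])

```text
clock: 12.35
tcp_pos: [0.5264, 0.0664, 0.0275]
tcp_rot: [-3.142, 0.0, 1.863]
wrist_force: [-0.5, -1.6, -0.3]
finger_gap: 0.0137
```

Emit:
servo_tool(slide=[[0.06, 0, 0], [0.12, 0, 0], [0.18, 0, 0], [0.24, 0, 0], [0.3, 0, 0]], rot=[[0, 0, 0], [0, 0, 0], [0, 0, 0], [0, 0, 0], [0, 0, 0]], fingers=[0.5, 0.5, 0.5, 0.5, 0.5])

```text
clock: 12.77
tcp_pos: [0.5255, 0.0693, 0.0276]
tcp_rot: [-3.142, 0.0, 1.863]
wrist_force: [0.9, -2.3, -0.6]
finger_gap: 0.0136
```

Emit:
servo_tool(slide=[[0.06, 0, 0], [0.12, 0, 0], [0.18, 0, 0], [0.24, 0, 0], [0.3, 0, 0]], rot=[[0, 0, 0], [0, 0, 0], [0, 0, 0], [0, 0, 0], [0, 0, 0]], fingers=[0.5, 0.5, 0.5, 0.5, 0.5])

```text
clock: 13.18
tcp_pos: [0.5247, 0.0721, 0.0276]
tcp_rot: [-3.142, 0.0, 1.863]
wrist_force: [1.0, -1.3, -0.3]
finger_gap: 0.0135
```

Emit:
servo_tool(slide=[[0.06, 0, 0], [0.12, 0, 0], [0.18, 0, 0], [0.24, 0, 0], [0.3, 0, 0], [0.35, 0, 0]], rot=[[0, 0, 0], [0, 0, 0], [0, 0, 0], [0, 0, 0], [0, 0, 0], [0, 0, 0]], fingers=[0.5, 0.5, 0.5, 0.5, 0.5, 0.5])

```text
clock: 13.68
tcp_pos: [0.5236, 0.0755, 0.0276]
tcp_rot: [-3.142, 0.0, 1.863]
wrist_force: [0.3, -0.7, -0.7]
finger_gap: 0.0133
```

Emit:
servo_tool(slide=[[0.06, 0, 0], [0.12, 0, 0], [0.18, 0, 0], [0.24, 0, 0], [0.3, 0, 0], [0.35, 0, 0]], rot=[[0, 0, 0], [0, 0, 0], [0, 0, 0], [0, 0, 0], [0, 0, 0], [0, 0, 0]], fingers=[0.5, 0.5, 0.5, 0.5, 0.5, 0.5])

```text
clock: 14.18
tcp_pos: [0.5226, 0.0788, 0.0276]
tcp_rot: [-3.142, 0.0, 1.863]
wrist_force: [0.3, -0.3, -0.8]
finger_gap: 0.0133
```

Emit:
servo_tool(slide=[[0.06, 0, 0], [0.12, 0, 0], [0.18, 0, 0], [0.24, 0, 0], [0.3, 0, 0], [0.35, 0, 0]], rot=[[0, 0, 0], [0, 0, 0], [0, 0, 0], [0, 0, 0], [0, 0, 0], [0, 0, 0]], fingers=[0.5, 0.5, 0.5, 0.5, 0.5, 0.5])

```text
clock: 14.68
tcp_pos: [0.5216, 0.0822, 0.0275]
tcp_rot: [-3.142, 0.0, 1.863]
wrist_force: [0.4, -0.3, -1.3]
finger_gap: 0.0132
```

Emit:
servo_tool(slide=[[0.06, 0, 0], [0.12, 0, 0], [0.18, 0, 0], [0.24, 0, 0], [0.3, 0, 0], [0.35, 0, 0]], rot=[[0, 0, 0], [0, 0, 0], [0, 0, 0], [0, 0, 0], [0, 0, 0], [0, 0, 0]], fingers=[0.5, 0.5, 0.5, 0.5, 0.5, 0.5])

```text
clock: 15.18
tcp_pos: [0.5206, 0.0856, 0.0276]
tcp_rot: [3.142, 0.0, 1.863]
wrist_force: [0.1, 0.2, -1.5]
finger_gap: 0.0131
```

Emit:
servo_tool(slide=[[0.06, 0, 0], [0.12, 0, 0], [0.18, 0, 0], [0.24, 0, 0], [0.3, 0, 0], [0.35, 0, 0]], rot=[[0, 0, 0], [0, 0, 0], [0, 0, 0], [0, 0, 0], [0, 0, 0], [0, 0, 0]], fingers=[0.5, 0.5, 0.5, 0.5, 0.5, 0.5])

```text
clock: 15.68
tcp_pos: [0.5196, 0.0889, 0.0276]
tcp_rot: [3.142, 0.0, 1.863]
wrist_force: [-0.0, -1.5, -0.6]
finger_gap: 0.0133
```

```bash
python3 f.py
```

```text
t 15.68 nose s mm 90.37088220094007 lat mm 1.6013572729027008 z 0.027573816029100334 yaw 1.8627958660349486 F e,n,z -1.3884039877249112 0.45149069956379745 -0.6401959956908385 M [-0.14453891 -0.01207676 -0.02575855] gap 0.01331010353908087
```

Emit:
servo_tool(slide=[[0.06, 0, 0], [0.12, 0, 0], [0.18, 0, 0], [0.24, 0, 0], [0.3, 0, 0], [0.35, 0, 0]], rot=[[0, 0, 0], [0, 0, 0], [0, 0, 0], [0, 0, 0], [0, 0, 0], [0, 0, 0]], fingers=[0.5, 0.5, 0.5, 0.5, 0.5, 0.5])

```text
clock: 16.18
tcp_pos: [0.5186, 0.0922, 0.0276]
tcp_rot: [-3.142, 0.0, 1.863]
wrist_force: [0.2, -2.7, -1.4]
finger_gap: 0.0136
```

Emit:
servo_tool(slide=[[0.06, 0, 0], [0.12, 0, 0], [0.18, 0, 0], [0.24, 0, 0], [0.3, 0, 0]], rot=[[0, 0, 0], [0, 0, 0], [0, 0, 0], [0, 0, 0], [0, 0, 0]], fingers=[0.5, 0.5, 0.5, 0.5, 0.5])

```text
clock: 16.6
tcp_pos: [0.5189, 0.0934, 0.028]
tcp_rot: [3.14, 0.002, 1.863]
wrist_force: [5.2, -26.5, 3.2]
finger_gap: 0.0132
```

A hard, head-on stop: 27 N on-axis at a depth of about 94 mm, with the lateral force small. Relaxing the push to a few newtons.

Emit:
servo_tool(slide=[[-0.06, 0, 0], [-0.12, 0, 0], [-0.12, 0, 0], [-0.12, 0, 0]], rot=[[0, 0, 0], [0, 0, 0], [0, 0, 0], [0, 0, 0]], fingers=[0.5, 0.5, 0.5, 0.5])

```text
clock: 16.93
tcp_pos: [0.5186, 0.0931, 0.0278]
tcp_rot: [3.141, 0.001, 1.863]
wrist_force: [1.7, -10.3, 0.6]
finger_gap: 0.0135
```

```bash
python3 f.py
```

```text
t 16.93 nose s mm 94.72553455014054 lat mm 1.4189572263453303 z 0.02777615326323482 yaw 1.8628455825049774 F e,n,z -10.363597980408745 1.3393470771441351 0.5568902598490646 M [-1.50281605 -0.16998185  0.09800143] gap 0.01346384636286389
```

Emit:
servo_tool(slide=[[-0.03, 0, 0], [-0.03, 0, 0], [-0.03, 0, 0], [-0.03, 0, 0], [-0.03, 0, 0], [-0.03, 0, 0], [-0.03, 0, 0]], rot=[[0, 0, 0], [0, 0, 0], [0, 0, 0], [0, 0, 0], [0, 0, 0], [0, 0, 0], [0, 0, 0]], fingers=[0.5, 0.5, 2, 4, 6, 6, 6])

```text
clock: 17.52
tcp_pos: [0.5182, 0.0938, 0.0276]
tcp_rot: [3.142, 0.0, 1.863]
wrist_force: [-0.2, 0.1, 0.1]
finger_gap: 0.0597
```

```bash
python3 f.py
```

```text
t 17.52 nose s mm 95.43534539183884 lat mm 1.5765835527485272 z 0.02761144221085326 yaw 1.8629765212489002 F e,n,z 0.14299062410703717 0.19899754781360163 0.06445139977472528 M [-0.02367662 -0.03696252 -0.03857774] gap 0.05974443101276471
```

Released with forces near zero. Lifting straight up, then looking.

Emit:
servo_tool(slide=[[0, 0, -1], [0, 0, -3], [0, 0, -6], [0, 0, -9], [0, 0, -12], [-3, 0, -14], [-7, 0, -14], [-11, 0, -14], [-15, 0, -14], [-18, 0, -14], [-20, 0, -14], [-20, 0, -14]], rot=[[0, 0, 0], [0, 0, 0], [0, 0, 0], [0, 0, 0], [0, 0, 0], [0, 0, 0], [0, 0, 0], [0, 0, 0], [0, 0, 0], [0, 0, 0], [0, 0, 0], [0, 0, 0]], fingers=[6, 6, 6, 6, 6, 6, 6, 6, 6, 6, 6, 6])

```text
clock: 18.52
tcp_pos: [0.5765, -0.1013, 0.1682]
tcp_rot: [3.141, 0.001, 1.86]
wrist_force: [-0.3, 0.1, -0.3]
finger_gap: 0.0602
```

```bash
python3 - <<'E'
from fit import *
im,d=shot('scene','pics/end.png'); X=cloud('scene',d).reshape(-1,3); G=X[:,2]
th=1.862;e=np.array([np.cos(th),np.sin(th)]);n=np.array([-e[1],e[0]])
q=X[:,:2]-[.5182,.0938]; s=q@e;t=q@n
g=(abs(s)<.05)&(abs(t)<.03)&(G>.055)&(G<.08); b=(s>-.06)&(s<.08)&(abs(t)<.035)&(G>.018)&(G<.026)
print('grip rel TCP s range',np.percentile(s[g],[1,99]),'t',np.percentile(t[g],[1,99]).mean(),'top z',np.median(G[g]),'bar s',np.percentile(s[b],[.5,99]),axisfit(X[b],th,.02,.07,.05,np.array([.5182,.0938])))
E
```

```text
grip rel TCP s range [-0.02802509  0.01624489] t -0.002669314664749212 top z 0.0646073093041235 bar s [-0.04060922  0.05528542] (np.float64(1.2148325167486314), np.float64(0.02253898049611767), np.float64(0.05026945053079376), np.float64(0.007697879566592604), 9)
```

View pics/end.png

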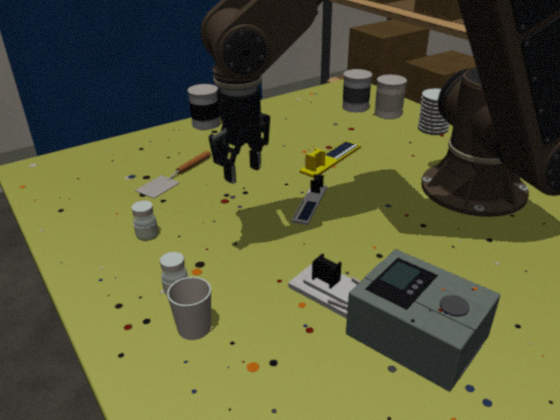

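```bash
python3 -c "
from plant import manip
print(manip.observe()['wrist_force']); print(manip.close_job())"
```

```text
[-0.64724594 -0.10356657  0.11528268]
the job is handed in; nothing more can be done
None
```

The carrier is loaded and the job is handed in at about 18.5 s of the 53 s allowed. I chose the larger aluminium carrier, not the yellow one or the small one. I lifted it by the black grip, laid it on the tray nose first, and slid it in with about 1–3 N of friction.

**Backstop:** It stopped hard at about 94 mm past the mouth by the arm's reading. The push peaked at 27 N, head-on with about 3 N sideways, which is firmer than I would call gentle. I eased it to 10 N, then a little further, and opened the fingers with a light forward push still on, so the carrier should not have moved back. Force read about zero after release.

**Last picture:** The carrier sits flat and straight in the reader, the gripper is clear, and the jars, cup and paddle look undisturbed.

**Checks that disagreed or were missing:**
- The final camera measurement put the grip about 6 mm behind where the fingers let go. I put this down to camera bias, play between the end plates and a small slip in the grip at the stop, but did not confirm it. The true depth may be nearer 90 mm.
- The two cameras disagreed by 4–5 mm sideways, so I used a corrected average for the approach. The low side forces during insertion supported it.
- The interface gave no pin reading, so "fully home" rests on the felt stop alone. I did not push again to confirm it.

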